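Roll the forming mandrel into its V-block

TASK

Roll the steel mandrel bar lying on the bench sideways, pushing its round side with the fingers, up the ramp of the wooden V-block until it drops into the groove, and push its near end along the groove until its far end butts against the steel stop plate. Only push it: never pick the bar up or lift it by one end. Leave the other things on the bench where they stand.

Things in the scene. Friction and masses are not known exactly. Their poses are not given: they have to be found in the camera images.
- bar_center (a point): Middle of the loose bar, on its axis at mid-length, 16 mm above the bench when the bar lies on it. x runs along the bar to the end that must meet the stop; y and z turn with the bar as it rolls. It starts on the bench on the ramp side of the V-block (the groove's -y side), its axis within 0.2 rad of the groove's, that end 22 to 40 mm short of the stop face along the groove.
- groove (a point): Fixed wooden V-block, 140 mm long: bottom line of its shallow V groove at mid-length, 3 mm above the bench. x along the groove to the stop, y across it away from the ramp, z up. Flanks slope 30 degrees; groove and ramp span x = -70 to +70 mm, the -70 end is open. A seated bar touches both flanks, its axis 18.5 mm above this line.
- stop_face (a point): Inner face of the fixed steel stop plate closing the groove at x = +70 mm of it; square to the groove, y = -26 to +52 mm, up to 42 mm above the bench, 10 mm thick. Axes as the groove's. A bar fully home has its middle 60 mm before this face.
- jar: Bystander: low amber glass jar with steel lid, 54 mm diameter, 62 mm high, past the stop-plate end of the bar and V-block; origin at the centre of its underside.
- ringstick: Bystander: tapered aluminium ring stick standing on a 52 mm foot, 95 mm high, beyond the V-block; origin at the centre of its underside.
- tray: Bystander: white plastic tray of beads, 100 x 80 x 28 mm, beyond the V-block; origin at the centre of its underside.
- compound_block: Bystander: brown block of polishing compound, 45 x 28 x 24 mm, off the near end of the bar; origin at the centre of its underside.
- tube: Bystander: upright brass tube, 30 mm diameter, 55 mm high, off the far end of the bar; origin at the centre of its underside.
- mallet: Bystander: hammer, 220 mm long, lying to the robot's right, its x axis along the handle.
- dish: Bystander: white bowl, 90 mm wide, 30 mm high, to the robot's right; origin at the centre of its underside.
- bar: The loose bar; origin and axes as bar_center. Plain polished steel, round, 32 mm diameter, 120 mm long, 0.6 to 0.9 kg, square ends, a thin dark band near each end. It rolls ahead of a finger and coasts a few cm at most; it slides along its axis under about 2 to 5 N.
- lip (a point): Middle of the top edge where ramp and near flank meet: y = -15 mm of the groove, 12 mm above the bench. The ramp rises straight to it from the bench at y = -63 mm. The far flank rises to 20 mm above the bench at y = +30 mm, then a flat 22 mm wide. Axes as the groove's.
Things that resemble listed ones, but are neither listed nor needed, are in the scene too. What is shaped like the bar but green or red is not meant.

How it is judged:
By the outcome, as a careful person would: the job done as asked, in the order asked, and still so for the second after the job is handed in, with the robot touching nothing.
It also fails if it takes over 48 s, if anything falls off the work surface, if the arm or the gripper's body presses on something with over 40 N, if the wrist force passes 120 N, or if a joint passes its speed limit or range.

ROBOT

A 6-joint arm with a two-finger parallel gripper is mounted at the origin on the work surface. World frame = base frame: x ahead of the robot, y to its left, z up, the work surface at z = 0. Lengths are in m, angles in degrees, forces in N, time in s.
With the tool pointing down it reaches from about 0.35 to 0.725 m from the base axis. Payload 6 kg.
Tool frame: the origin (TCP) lies at the very end of the fingers, on their centre line; the grasp point (between the pads) lies 19 mm behind it; z points along the fingers, y is the direction in which the jaws open and shut (so a half turn about z gives the same grasp; the last joint's range is limited). The gripper opens to 85 mm and grips with 20 to 120 N. Pads are 22 mm wide; open, the fingers measure 114 mm over their backs; the gripper's body (76 mm by 85 mm) begins 54 mm behind the grasp point. The pads swing forward as they close: fully open they stand 13 mm farther back than shut.
Start: joints at [91.885, 2.303, 4.859, 0, -92.561, -19.12], TCP at [0.178, 0.573, 0.231] pointing down, gripper open.
Joint ranges: [-146.85, 146.85], [-73.84, 115.35], [-62.03, 85.46], [-188.31, 113.3], [-161.28, -10.13], [-171.36, 171.36]. Speed limits (degrees/s): [147.25, 147.25, 172.46, 180, 180, 180].

INTERFACE

Orientations are given as a 3x3 rotation matrix whose columns are the frame's x, y, z axes.
In Python, from cell import state, grab_frame, close_job gives the robot as it stands. The module is installed in compiled form; this text tells all that it offers.
- The arm moves only by the tool move_arm, never from a script. Its argument "plan" is a list of rows, each an object with "xyz": the shift along the tool's x, y, z in cm, a list of three; "twist": the turn about the tool's z in degrees; "fingers": the opening in per cent of the stroke, from 0 (shut) to 100 (fully open). In form: [{"xyz": [dx, dy, dz], "twist": twist, "fingers": fingers}, ...]. A call has 1 to 5 rows; each row is the pose to reach, as a shift and turn from the pose commanded when the call began, along the tool's axes at that moment; what a row does not reach only later rows make up. A row lasts 1/8 s, in which the tool goes at most 62.5 mm and 10.7 degrees, less where a joint would pass 70% of its speed; a pose out of reach is approached as far as the arm can. A call with a gripper value outside its range is refused whole. The fingers move at their own pace and stop on an object; "grip_force" is the grip in N (left out, the last holds). Time passes only in rows, so rows that repeat a pose let the fingers close. It gives the time, the measured TCP pose, the force and the opening at its end, in the units of the state.
- state(): the state, without advancing time (a new reading comes with each control period).
- grab_frame(name): name is "scene" or "side" or "wrist"; returns a dict with "image" (384x512x3 uint8, red, green, blue), "mtx" (3x3 intrinsics, pixels), "k1" (the pictures are not rectified: a ray, as slopes to the right and down, at radius r is drawn at 1 + k1 r^2 times it, then the intrinsics apply), "T" (4x4, takes a point from camera to world coordinates); the wrist camera has in their place "tool_from_camera" (4x4, takes a point from camera to tool coordinates, whose origin is the TCP and whose axes are the flange's). Camera axes: x right, y up, looking along -z (the intrinsics and any distortion apply to the point x, -y, -z); pixel columns grow to the right and rows downward; lengths in m; the calibration is good to about 2 mm. A picture is of the moment at which its call begins: read the wrist's pose just before it. There is no depth.
- close_job(): hands the job in, once; it reports no verdict.
The state is a dict: "time_s": time; "joint_pos": joint angles; "qvel": joint speeds; "effort": joint torques, N m; "tool_pos": TCP position; "tool_rot": TCP orientation; "ft_force": force on the tool from outside, world axes, zero at the start; "wrist_torque": the same for the moment, N m; "width": opening from 0.0 (shut) to 1.0 (fully open).
Only numpy, scipy, OpenCV 4.12 (cv2) and the standard library are available. Lean on these libraries where they do the work, as an engineer would, in place of code of your own. Each camera call takes 0.05 s, during which the arm holds its last target. There are 200 camera calls.

## Working session

There is one attempt and no reset: what is moved stays moved. The work goes in short steps, Python scripts to look and compute and a tool call to move; the robot and the scene stay as the last step left them, time stands still between calls to the robot, and variables do not carry over. Pictures are saved under pics/ and viewed, about 8 in all and at most 12, crops included, and the job is handed in when it is done.

Besides the shell and the picture viewer there is one more tool, called after "Call:" in YAML: its name, and indented under it one key for each argument. move_arm: Moves the arm, as the interface text tells. Its arguments: {"type":"object","properties":{"plan":{"type":"array"},"grip_force":{"type":"number"}},"required":["plan"]}

```bash
mkdir -p pics
cat > h.py <<'E'
import numpy as np,cv2
from cell import state,grab_frame
def ray(f,uv,T):
    k=f["mtx"];k1=f["k1"];d=np.array([(uv[0]-k[0,2])/k[0,0],(uv[1]-k[1,2])/k[1,1]]);s=d.copy()
    for _ in range(20): s=d/(1+k1*(s@s))
    return T[:3,3],T[:3,:3]@np.array([s[0],-s[1],-1])
def at(f,uv,z,T):
    o,d=ray(f,uv,T);return o+d*(z-o[2])/d[2]
def proj(f,p,T):
    c=np.linalg.inv(T)@np.append(p,1);s=np.array([c[0],-c[1]])/-c[2];s=s*(1+f["k1"]*(s@s))
    return f["mtx"][:2,:2]@s+f["mtx"][:2,2]
def wristT(f,st):
    T=np.eye(4);T[:3,:3]=st["tool_rot"];T[:3,3]=st["tool_pos"];return T@f["tool_from_camera"]
E
python3 - <<'E'
from h import *
import pickle
s=state();print(s)
F={}
for n in("scene","side","wrist"):
    f=grab_frame(n);F[n]=f;cv2.imwrite(f"pics/{n}0.png",cv2.resize(f["image"][:,:,::-1],(800,600),interpolation=cv2.INTER_CUBIC))
pickle.dump((s,F),open("f0.pkl","wb"))
for n in F: print(n,F[n]["mtx"].tolist(),F[n]["k1"],np.round(F[n].get("T",F[n].get("tool_from_camera")),3).tolist())
E
```

```text
{'time_s': 0.0, 'joint_pos': array([ 9.18849165e+01,  2.33867437e+00,  4.80169305e+00, -2.66298468e-02,
       -9.25600464e+01, -1.91204308e+01]), 'qvel': array([ 0.02755503,  0.00829077, -0.08971311, -0.0629712 ,  0.03996062,
        0.05983308]), 'effort': array([ 8.53457113e-04, -3.68211186e+01,  3.47417414e+01,  6.93236142e+00,
       -5.40161622e-03,  1.26299969e-05]), 'tool_pos': array([0.17759523, 0.57277704, 0.23027237]), 'tool_rot': array([[ 9.55100945e-01, -2.96280304e-01, -4.08362078e-04],
       [-2.96280562e-01, -9.55099425e-01, -1.70781322e-03],
       [ 1.15965034e-04,  1.75212377e-03, -9.99998458e-01]]), 'ft_force': array([0.05613547, 0.66211119, 0.43228971]), 'wrist_torque': array([ 0.02384504, -0.02903032, -0.03266516]), 'width': 1.0003348320685026}
scene [[447.61297389097984, 0.0, 258.85453403900834], [0.0, 447.61297389097984, 190.99756490474616], [0.0, 0.0, 1.0]] -0.1683164052809034 [[0.786, -0.385, 0.484, 1.028], [0.618, 0.462, -0.636, -0.734], [0.021, 0.799, 0.601, 0.69], [0.0, 0.0, 0.0, 1.0]]
side [[439.96591216383996, 0.0, 264.287543215641], [0.0, 439.96591216383996, 203.06794878978522], [0.0, 0.0, 1.0]] -0.14219427075178573 [[0.956, 0.212, -0.205, 0.311], [-0.295, 0.66, -0.691, -0.806], [-0.011, 0.721, 0.693, 0.798], [0.0, 0.0, 0.0, 1.0]]
wrist [[298.91602687241704, 0.0, 253.700883271633], [0.0, 298.91602687241704, 194.87816505844103], [0.0, 0.0, 1.0]] -0.06685153019299131 [[-0.001, 0.96, 0.281, 0.07], [1.0, 0.001, -0.001, 0.001], [-0.001, 0.281, -0.96, -0.142], [0.0, 0.0, 0.0, 1.0]]
```

View pics/scene0.png

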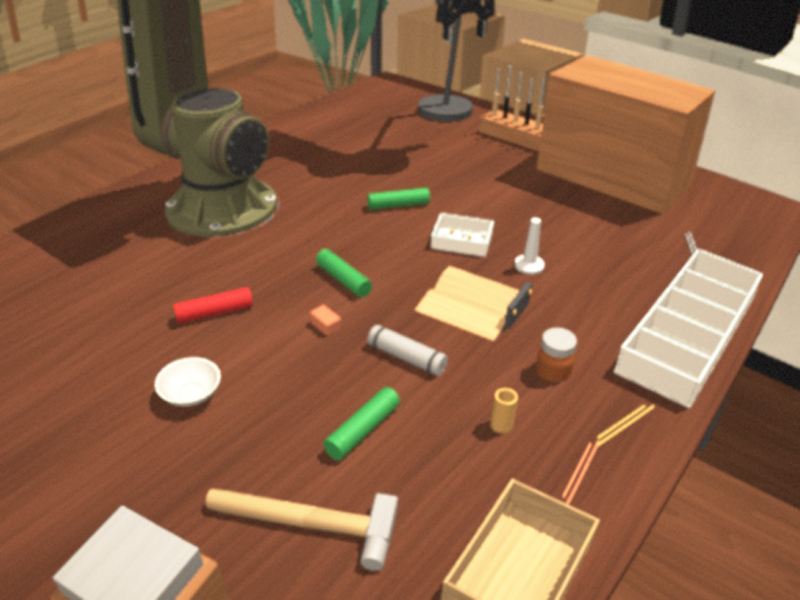

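View pics/wrist0.png

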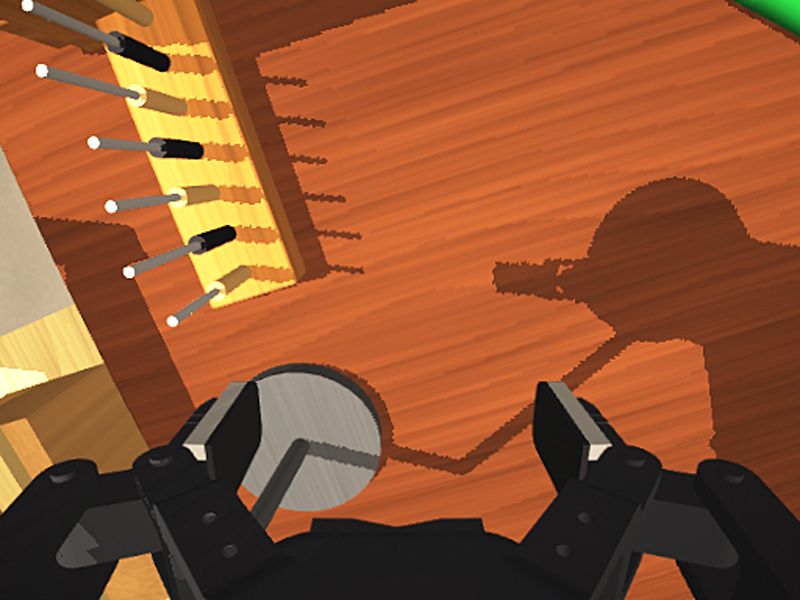

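The scene view shows the grey bar at (407,350), the V-block at (470,300), the stop plate at (518,305) and the bystanders around them. The wrist view is far from the work. Next I'll enlarge the area in both fixed views.

Run:
```python
from h import *
import pickle
s,F=pickle.load(open("f0.pkl","rb"))
f=F["scene"]
def c(u,z=0.016): return np.round(at(f,np.array(u)/1.5625,z,f["T"]),3)
for n,u,z in[("bar",(407,350),.016),("bnear",(375,338),.016),("bfar",(440,364),.016),("block",(475,300),.005),("tube",(503,430),0),("jar",(555,375),0),("comp",(325,325),0),("ring",(530,268),0),("tray",(462,250),0)]: print(n,c(u,z))
p=c((440,320),.01);g=F["side"];q=proj(g,p,g["T"]);print(q)
u0,v0=int(q[0])-72,int(q[1])-54
a=f["image"][150:250,220:370];b=g["image"][v0:v0+108,u0:u0+144];print(u0,v0)
cv2.imwrite("pics/c1.png",cv2.resize(a,(795,530),interpolation=cv2.INTER_CUBIC)[:,:,::-1])
cv2.imwrite("pics/c2.png",cv2.resize(b,(792,594),interpolation=cv2.INTER_CUBIC)[:,:,::-1])
```

```text
bar [ 0.566 -0.118  0.016]
bnear [ 0.513 -0.127  0.016]
bfar [ 0.621 -0.112  0.016]
block [0.568 0.06  0.005]
tube [ 0.753 -0.15  -0.   ]
jar [ 0.755 -0.01   0.   ]
comp [ 0.42  -0.139  0.   ]
ring [0.588 0.207 0.   ]
tray [0.463 0.177 0.   ]
[269.92813916 202.84873473]
197 148
```

View pics/c1.png

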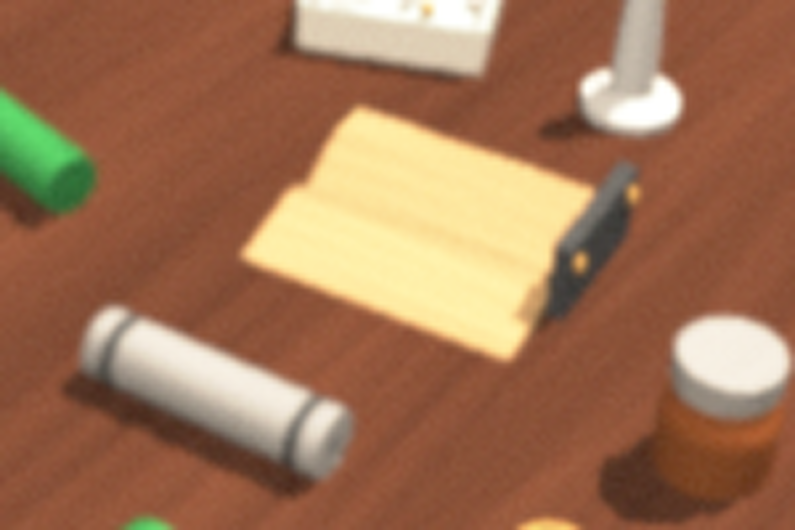

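View pics/c2.png

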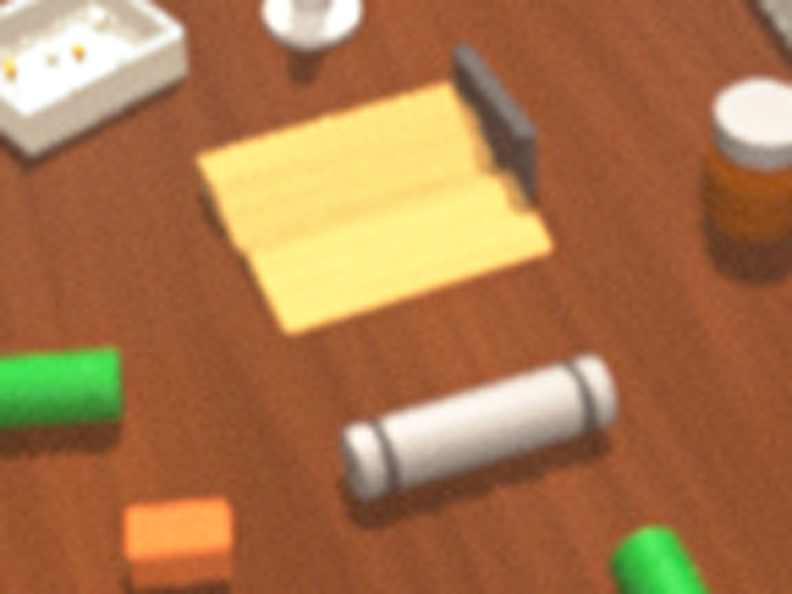

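Crop 1 shows ramp foot corners at (243,257) and (510,360), flat back corner at (362,108), and the bar's far end face at (330,438). Crop 2 shows foot corners at (290,334) and (552,248), back corner at (200,157), and the bar's near end face at (362,462).

```bash
cat >> h.py <<'E'
import pickle
E
python3 - <<'E'
from h import *
s,F=pickle.load(open("f0.pkl","rb"))
def A(u,z):f=F["scene"];return at(f,((np.array(u)+.5)/5.3+[220,150])-.5,z,f["T"])
def B(u,z):f=F["side"];return at(f,((np.array(u)+.5)/5.5+[197,148])-.5,z,f["T"])
n=[A((243,257),0),B((290,334),0)];r=[A((510,360),0),B((552,248),0)]
k=[A((362,108),.02),B((200,157),.02)]
print("near foot",n,"\nfar foot",r,"\nback",k)
n,r,k=[np.mean(v,0) for v in(n,r,k)]
d=(r-n)[:2];L=np.linalg.norm(d);print("len",L,"w",np.linalg.norm((k-n)[:2]),"yaw",np.degrees(np.arctan2(d[1],d[0])), "yaw2",np.degrees(np.arctan2(*( (k-n)[:2]*[-1,1]))))
ya=np.arctan2(d[1],d[0]);ex=np.array([np.cos(ya),np.sin(ya)]);ey=np.array([-ex[1],ex[0]])
g=np.mean([n[:2]+70*ex/1e3+63*ey/1e3,r[:2]-70*ex/1e3+63*ey/1e3,k[:2]+.07*ex-.052*ey],0);print("groove",g)
fa=A((330,438),.016);ne=B((362,462),.016);print("bar",ne,fa,np.linalg.norm(fa-ne))
b=(fa-ne)[:2];print("yaw bar",np.degrees(np.arctan2(b[1],b[0])))
for p in(ne,fa): print("groove frame",(p[:2]-g)@ex,(p[:2]-g)@ey)
E
```

```text
near foot [array([ 0.50384414, -0.01776165,  0.        ]), array([ 0.50420535, -0.01725214,  0.        ])] 
far foot [array([ 0.64282111, -0.00074022,  0.        ]), array([0.64208879, 0.00128811, 0.        ])] 
back [array([0.49084078, 0.09642546, 0.02      ]), array([0.49070325, 0.0972419 , 0.02      ])]
len 0.13956747417072707 w 0.11510604323110546 yaw 7.319351839355005 yaw2 6.611409731896353
groove [0.56575125 0.0539719 ]
bar [ 0.50865585 -0.11944631  0.016     ] [ 0.62008982 -0.10960872  0.016     ] 0.11186736096187443
yaw bar 5.045096433616809
groove frame -0.07872356337480717 -0.1647311822860225
groove frame 0.03305568264058678 -0.16917039491940075
```

Run:
```python
from h import *
s,F=pickle.load(open("f0.pkl","rb"));f=F["scene"]
for u in[(392,398),(335,447),(372,423)]: print(at(f,np.array(u)/1.5625,.016,f["T"]))
R=s["tool_rot"];p=s["tool_pos"]
for t in([.555,-.157,.12],):
    print(R.T@(np.array(t)-p)*100)
```

```text
[ 0.61094882 -0.20845171  0.016     ]
[ 0.61032945 -0.32146835  0.016     ]
[ 0.61966448 -0.26055867  0.016     ]
[57.66656179 58.49988241 11.13644051]
```

Call:
move_arm:
  plan:
    - {"xyz": [58, 58, 0], "twist": 65.7, "fingers": 60}
    - {"xyz": [58, 58, 0], "twist": 65.7, "fingers": 60}
    - {"xyz": [58, 58, 0], "twist": 65.7, "fingers": 60}
    - {"xyz": [58, 58, 0], "twist": 65.7, "fingers": 60}
    - {"xyz": [58, 58, 0], "twist": 65.7, "fingers": 60}

```text
time_s: 0.78
tool_pos: [0.3237, 0.2947, 0.2312]
tool_rot: [[0.321, -0.947, 0.0], [-0.947, -0.321, 0.0], [-0.0, -0.0, -1.0]]
ft_force: [0.7, 0.5, 0.6]
width: 0.6
```

```bash
cat >> h.py <<'E'
ya=np.radians(7.1);ex=np.array([np.cos(ya),np.sin(ya)]);ey=np.array([-ex[1],ex[0]]);g=np.array([.5658,.0540])
def G(x,y): return g+x*ex+y*ey      # groove frame (m) -> world
def go(t,yaw=-82.9):
    s=state();R=s["tool_rot"];p=s["tool_pos"];y=np.degrees(np.arctan2(R[1,0],R[0,0]))
    q=(p[:2]-g);print("t",round(s["time_s"],2),"pos",p.round(4),"groove",[round(q@ex,4),round(q@ey,4)],"yaw",y.round(2),"F",s["ft_force"].round(1),"w",round(s["width"],2))
    print("xyz cm",(R.T@(np.array(t)-p)*100).round(2),"twist",round(y-yaw,2))
E
python3 -c "
from h import *
go([*G(-.023,-.207),.15])"
```

```text
t 0.78 pos [0.3237 0.2947 0.2312] groove [np.float64(-0.2105), np.float64(0.2687)] yaw -71.26 F [0.7 0.5 0.6] w 0.6
xyz cm [50.38 -8.76  8.11] twist 11.64
```

Call:
move_arm:
  plan:
    - {"xyz": [50.4, -8.8, 0], "twist": 11.6, "fingers": 60}
    - {"xyz": [50.4, -8.8, 0], "twist": 11.6, "fingers": 60}
    - {"xyz": [50.4, -8.8, 0], "twist": 11.6, "fingers": 60}
    - {"xyz": [50.4, -8.8, 0], "twist": 11.6, "fingers": 60}
    - {"xyz": [50.4, -8.8, 0], "twist": 11.6, "fingers": 60}

```text
time_s: 1.4
tool_pos: [0.4751, 0.0211, 0.2314]
tool_rot: [[0.13, -0.992, 0.001], [-0.992, -0.13, 0.0], [-0.0, -0.001, -1.0]]
ft_force: [1.3, 1.7, 0.7]
width: 0.6
```

```bash
python3 -c "
from h import *
go([*G(-.023,-.207),.12])"
```

```text
t 1.4 pos [0.4751 0.0211 0.2314] groove [np.float64(-0.094), np.float64(-0.0215)] yaw -82.54 F [1.3 1.7 0.7] w 0.6
xyz cm [18.6  -6.98 11.14] twist 0.36
```

Call:
move_arm:
  plan:
    - {"xyz": [18.6, -7.0, 4], "twist": 0.4, "fingers": 60}
    - {"xyz": [18.6, -7.0, 8], "twist": 0.4, "fingers": 60}
    - {"xyz": [18.6, -7.0, 11.1], "twist": 0.4, "fingers": 60}
    - {"xyz": [18.6, -7.0, 11.1], "twist": 0.4, "fingers": 60}
    - {"xyz": [18.6, -7.0, 11.1], "twist": 0.4, "fingers": 60}

```text
time_s: 2.02
tool_pos: [0.5664, -0.154, 0.1158]
tool_rot: [[0.119, -0.993, -0.008], [-0.993, -0.119, 0.0], [-0.001, 0.007, -1.0]]
ft_force: [-0.3, -0.3, 1.2]
width: 0.595
```

Run:
```python
from h import *
go([*G(-.023,-.207),.004])
s=state();f=grab_frame("wrist");T=wristT(f,s);pickle.dump((f,T),open("w1.pkl","wb"))
im=cv2.resize(f["image"],(800,600),interpolation=cv2.INTER_CUBIC)[:,:,::-1].copy()
for p in[[*G(x,-.167),.016] for x in(-.083,.037)]+[[*G(-.07,-.063),0],[*G(.07,-.063),0]]:
    q=proj(f,np.array(p),T)*1.5625;cv2.circle(im,tuple(int(v) for v in q),4,(255,0,0),1)
cv2.imwrite("pics/w1.png",im)
```

```text
t 2.02 pos [ 0.5664 -0.154   0.1158] groove [np.float64(-0.0251), np.float64(-0.2065)] yaw -83.14 F [-0.3 -0.3  1.2] w 0.6
xyz cm [ 0.07 -0.29 11.18] twist -0.24
```

View pics/w1.png

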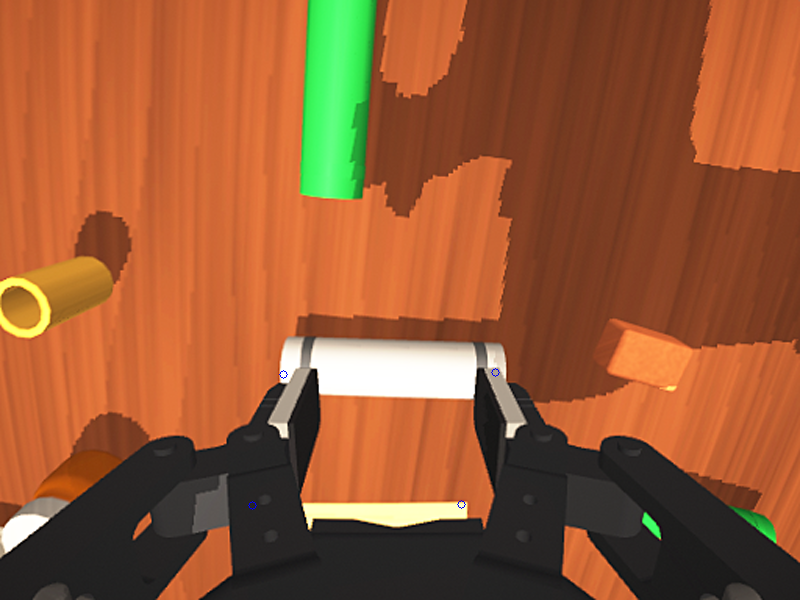

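The wrist view shows the grey bar between rows 338 and 398, its ends at columns 283 and 505. It lies 1.6° off the tool, with the fingers just behind it and the green bar well clear at row 197. I'll descend behind it.

Call:
move_arm:
  plan:
    - {"xyz": [0.6, 0, 4], "twist": 0, "fingers": 60}
    - {"xyz": [0.6, 0, 8], "twist": 0, "fingers": 60}
    - {"xyz": [0.6, 0, 9.5], "twist": 0, "fingers": 60}
    - {"xyz": [0.6, 0, 10], "twist": 0, "fingers": 60}
    - {"xyz": [0.6, 0, 10], "twist": 0, "fingers": 60}

```text
time_s: 2.7
tool_pos: [0.5699, -0.158, 0.0221]
tool_rot: [[0.123, -0.992, 0.002], [-0.992, -0.123, -0.001], [0.001, -0.002, -1.0]]
ft_force: [-0.4, -0.1, 0.8]
width: 0.596
```

Run:
```python
from h import *
go([*G(-.025,-.16),.005])
```

```text
t 2.7 pos [ 0.5699 -0.158   0.0221] groove [np.float64(-0.0222), np.float64(-0.2109)] yaw -82.91 F [-0.4 -0.1  0.8] w 0.6
xyz cm [-5.09  0.29  1.71] twist -0.01
```

Call:
move_arm:
  plan:
    - {"xyz": [0, 0.2, 1.2], "twist": 0, "fingers": 60}
    - {"xyz": [0, 0.3, 1.6], "twist": 0, "fingers": 60}
    - {"xyz": [-0.6, 0.3, 1.7], "twist": 0, "fingers": 60}
    - {"xyz": [-1.2, 0.3, 1.7], "twist": 0, "fingers": 60}
    - {"xyz": [-1.8, 0.3, 1.7], "twist": 0, "fingers": 60}

```text
time_s: 3.32
tool_pos: [0.564, -0.1404, 0.0038]
tool_rot: [[0.123, -0.992, 0.001], [-0.992, -0.123, -0.0], [0.0, -0.001, -1.0]]
ft_force: [1.0, -0.0, 0.6]
width: 0.606
```

Call:
move_arm:
  plan:
    - {"xyz": [-0.5, 0, 0], "twist": 0, "fingers": 60}
    - {"xyz": [-1.0, 0, 0], "twist": 0, "fingers": 60}
    - {"xyz": [-1.5, 0, 0], "twist": 0, "fingers": 60}
    - {"xyz": [-2.0, 0, 0], "twist": 0, "fingers": 60}
    - {"xyz": [-2.5, 0, 0], "twist": 0, "fingers": 60}

```text
time_s: 3.95
tool_pos: [0.5606, -0.1156, 0.0033]
tool_rot: [[0.123, -0.992, 0.0], [-0.992, -0.123, -0.0], [0.0, 0.0, -1.0]]
ft_force: [0.2, -0.4, -0.7]
width: 0.598
```

Run:
```python
from h import *
go([*G(-.025,-.10),.005])
f=grab_frame("side")
cv2.imwrite("pics/s1.png",cv2.resize(f["image"][148:256,197:341],(792,594),interpolation=cv2.INTER_CUBIC)[:,:,::-1])
```

```text
t 3.95 pos [ 0.5606 -0.1156  0.0033] groove [np.float64(-0.0261), np.float64(-0.1677)] yaw -82.95 F [ 0.2 -0.4 -0.7] w 0.6
xyz cm [-6.77 -0.11 -0.17] twist -0.05
```

View pics/s1.png

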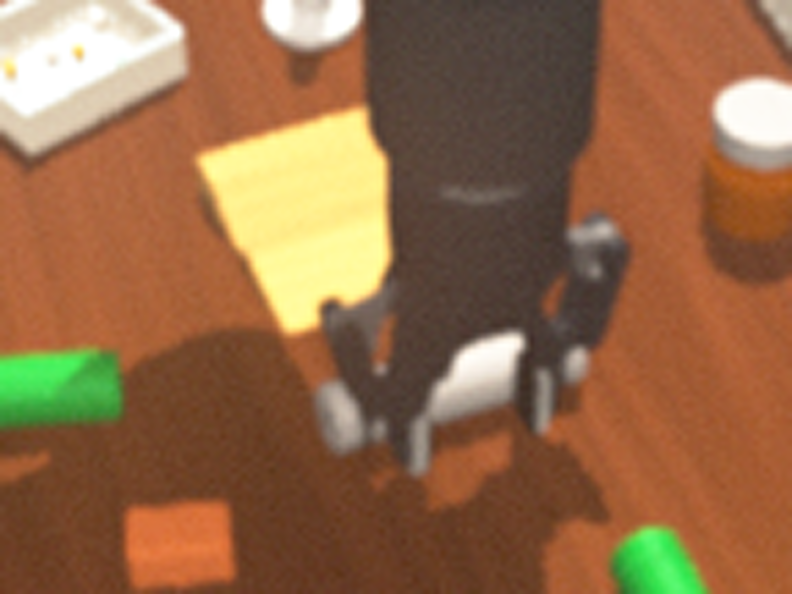

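The side view shows the bar just ahead of both fingers, spanning about (320..585) in the crop and still square. I'll keep pushing.

Call:
move_arm:
  plan:
    - {"xyz": [-0.6, 0, -0.1], "twist": 0, "fingers": 60}
    - {"xyz": [-1.2, 0, -0.1], "twist": 0, "fingers": 60}
    - {"xyz": [-1.8, 0, -0.1], "twist": 0, "fingers": 60}
    - {"xyz": [-2.4, 0, -0.1], "twist": 0, "fingers": 60}
    - {"xyz": [-3.0, 0, -0.1], "twist": 0, "fingers": 60}

```text
time_s: 4.62
tool_pos: [0.5569, -0.0857, 0.0043]
tool_rot: [[0.123, -0.992, -0.0], [-0.992, -0.123, -0.0], [0.0, 0.0, -1.0]]
ft_force: [0.1, -1.1, -0.3]
width: 0.597
```

Call:
move_arm:
  plan:
    - {"xyz": [-0.6, 0, 0], "twist": 0, "fingers": 60}
    - {"xyz": [-1.2, 0, 0], "twist": 0, "fingers": 60}
    - {"xyz": [-1.8, 0, 0], "twist": 0, "fingers": 60}
    - {"xyz": [-2.4, 0, 0], "twist": 0, "fingers": 60}
    - {"xyz": [-3.0, 0, 0], "twist": 0, "fingers": 60}

```text
time_s: 5.25
tool_pos: [0.5532, -0.056, 0.0043]
tool_rot: [[0.123, -0.992, 0.0], [-0.992, -0.123, -0.0], [0.0, 0.0, -1.0]]
ft_force: [0.5, -1.3, 0.2]
width: 0.6
```

Run:
```python
from h import *
go([*G(-.025,-.045),.015])
f=grab_frame("side")
cv2.imwrite("pics/s2.png",cv2.resize(f["image"][148:256,197:341],(792,594),interpolation=cv2.INTER_CUBIC)[:,:,::-1])
```

```text
t 5.25 pos [ 0.5532 -0.056   0.0043] groove [np.float64(-0.0261), np.float64(-0.1076)] yaw -82.95 F [ 0.5 -1.3  0.2] w 0.6
xyz cm [-6.26 -0.1  -1.07] twist -0.05
```

View pics/s2.png

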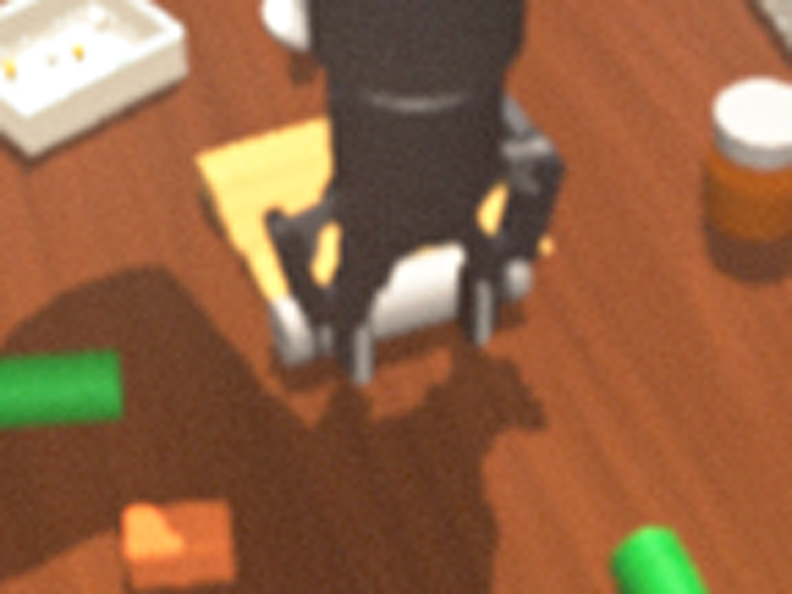

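The side view shows the bar at the ramp foot, square against both fingers, both ends overhanging evenly. Now it goes up the ramp.

Call:
move_arm:
  plan:
    - {"xyz": [-0.6, 0, 0], "twist": 0, "fingers": 60}
    - {"xyz": [-1.2, 0, 0], "twist": 0, "fingers": 60}
    - {"xyz": [-1.8, 0, -0.1], "twist": 0, "fingers": 60}
    - {"xyz": [-2.4, 0, -0.2], "twist": 0, "fingers": 60}
    - {"xyz": [-3.0, 0, -0.4], "twist": 0, "fingers": 60}

```text
time_s: 5.92
tool_pos: [0.5503, -0.0276, 0.0096]
tool_rot: [[0.123, -0.992, 0.002], [-0.992, -0.123, -0.002], [0.003, -0.001, -1.0]]
ft_force: [1.7, -6.7, 3.5]
width: 0.6
```

Call:
move_arm:
  plan:
    - {"xyz": [-0.5, 0, -0.1], "twist": 0, "fingers": 60}
    - {"xyz": [-1.0, 0, -0.25], "twist": 0, "fingers": 60}
    - {"xyz": [-1.5, 0, -0.4], "twist": 0, "fingers": 60}
    - {"xyz": [-2.0, 0, -0.5], "twist": 0, "fingers": 60}
    - {"xyz": [-2.5, 0, -0.6], "twist": 0, "fingers": 60}

```text
time_s: 6.55
tool_pos: [0.5472, -0.0028, 0.0156]
tool_rot: [[0.122, -0.992, 0.002], [-0.992, -0.122, -0.002], [0.002, -0.001, -1.0]]
ft_force: [1.3, -6.8, 3.3]
width: 0.603
```

Run:
```python
from h import *
go([*G(-.025,-.035),.016])
f=grab_frame("side")
cv2.imwrite("pics/s3.png",cv2.resize(f["image"][148:256,197:341],(792,594),interpolation=cv2.INTER_CUBIC)[:,:,::-1])
```

```text
t 6.55 pos [ 0.5472 -0.0028  0.0156] groove [np.float64(-0.0255), np.float64(-0.0541)] yaw -82.97 F [ 1.3 -6.8  3.3] w 0.6
xyz cm [-1.91 -0.04 -0.04] twist -0.07
```

Call:
move_arm:
  plan:
    - {"xyz": [-0.4, 0, -0.1], "twist": 0, "fingers": 60}
    - {"xyz": [-0.8, 0, -0.2], "twist": 0, "fingers": 60}
    - {"xyz": [-1.2, 0, -0.2], "twist": 0, "fingers": 60}
    - {"xyz": [-1.6, 0, -0.2], "twist": 0, "fingers": 60}
    - {"xyz": [-2.0, 0, -0.2], "twist": 0, "fingers": 60}

```text
time_s: 7.22
tool_pos: [0.5438, 0.0186, 0.0159]
tool_rot: [[0.123, -0.992, -0.001], [-0.992, -0.123, 0.0], [-0.0, 0.001, -1.0]]
ft_force: [0.2, 0.5, -0.3]
width: 0.597
```

Run:
```python
from h import *
go([*G(-.025,-.10),.05])
f=grab_frame("side")
cv2.imwrite("pics/s4.png",cv2.resize(f["image"][148:256,197:341],(792,594),interpolation=cv2.INTER_CUBIC)[:,:,::-1])
```

```text
t 7.22 pos [0.5438 0.0186 0.0159] groove [np.float64(-0.0262), np.float64(-0.0324)] yaw -82.94 F [ 0.2  0.5 -0.3] w 0.6
xyz cm [ 6.76 -0.13 -3.41] twist -0.04
```

View pics/s4.png

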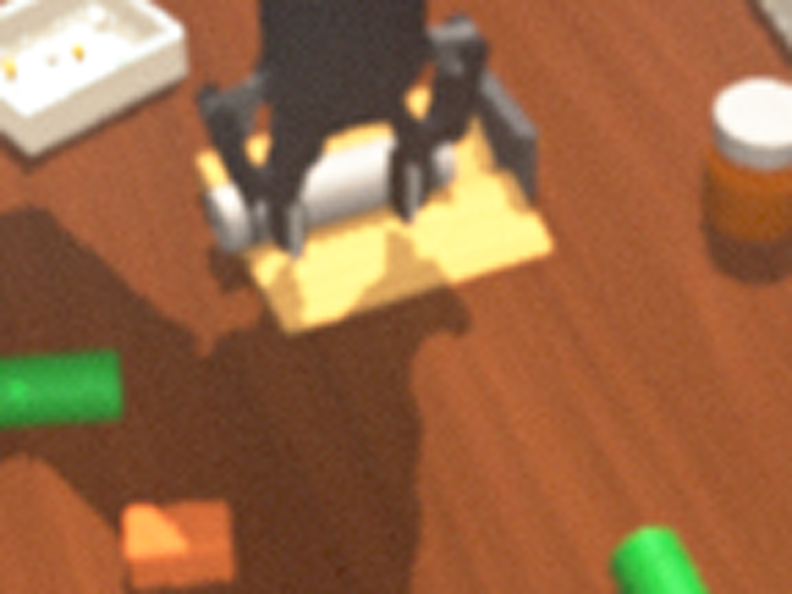

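The side view shows the bar dropped in the groove, its near end face at (228,218), with the contact force gone. I'll back off and go to the near end.

Call:
move_arm:
  plan:
    - {"xyz": [1.0, 0, 0], "twist": 0, "fingers": 60}
    - {"xyz": [3.0, 0, -1], "twist": 0, "fingers": 60}
    - {"xyz": [4.5, 0, -5], "twist": 0, "fingers": 60}
    - {"xyz": [4.5, 0, -9], "twist": 0, "fingers": 30}
    - {"xyz": [4.5, 2, -10], "twist": 0, "fingers": 0}

```text
time_s: 7.9
tool_pos: [0.5313, -0.0299, 0.1194]
tool_rot: [[0.122, -0.993, 0.004], [-0.993, -0.122, 0.0], [0.0, -0.004, -1.0]]
ft_force: [-0.6, -0.1, -0.6]
width: 0.178
```

Run:
```python
from h import *
go([*G(-.128,0),.12])
s,F=pickle.load(open("f0.pkl","rb"));f=F["side"]
p=at(f,np.array([120,385])/5.5+[197,148],.016,f["T"]);print(p,(p[:2]-g)@ex,(p[:2]-g)@ey)
f=F["scene"]
for u in [(362,287),(325,258)]:
  p=at(f,np.array(u)/1.5625,.016,f["T"]);print(p,(p[:2]-g)@ex,(p[:2]-g)@ey)
f=grab_frame("side")
p=at(f,np.array([228,218])/5.5+[197,148],.0215,f["T"]);print("near end",(p[:2]-g)@ex,(p[:2]-g)@ey)
```

```text
t 7.9 pos [ 0.5313 -0.0299  0.1194] groove [np.float64(-0.0446), np.float64(-0.079)] yaw -83.0 F [-0.6 -0.1 -0.6] w 0.18
xyz cm [-7.88  8.35 -0.1 ] twist -0.1
[ 0.41876458 -0.04295773  0.016     ] -0.15789205727325487 -0.07804045981936611
[ 0.41314391 -0.0420446   0.016     ] -0.1633567677186416 -0.07643960441945802
[ 0.30788364 -0.01864033  0.016     ] -0.26491709344054565 -0.04020447809150421
near end -0.07357021298108145 0.0004874158824260179
```

Call:
move_arm:
  plan:
    - {"xyz": [-4, 4, 0], "twist": 0, "fingers": 0}
    - {"xyz": [-7.9, 7.8, 0], "twist": 0, "fingers": 0}
    - {"xyz": [-7.9, 7.8, 0], "twist": 0, "fingers": 0}
    - {"xyz": [-7.9, 7.8, 3], "twist": 0, "fingers": 0}
    - {"xyz": [-7.9, 7.8, 4], "twist": 0, "fingers": 0}

```text
time_s: 8.57
tool_pos: [0.442, 0.0389, 0.0745]
tool_rot: [[0.122, -0.993, -0.003], [-0.993, -0.122, -0.001], [0.001, 0.003, -1.0]]
ft_force: [-0.0, 0.2, 0.2]
width: 0.001
```

Run:
```python
from h import *
go([*G(-.12,0),.017])
s=state();f=grab_frame("wrist")
cv2.imwrite("pics/w2.png",cv2.resize(f["image"],(800,600),interpolation=cv2.INTER_CUBIC)[:,:,::-1])
```

```text
t 8.57 pos [0.442  0.0389 0.0745] groove [np.float64(-0.1247), np.float64(0.0003)] yaw -82.99 F [-0.   0.2  0.2] w 0.0
xyz cm [ 0.03 -0.49  5.75] twist -0.09
```

View pics/w2.png

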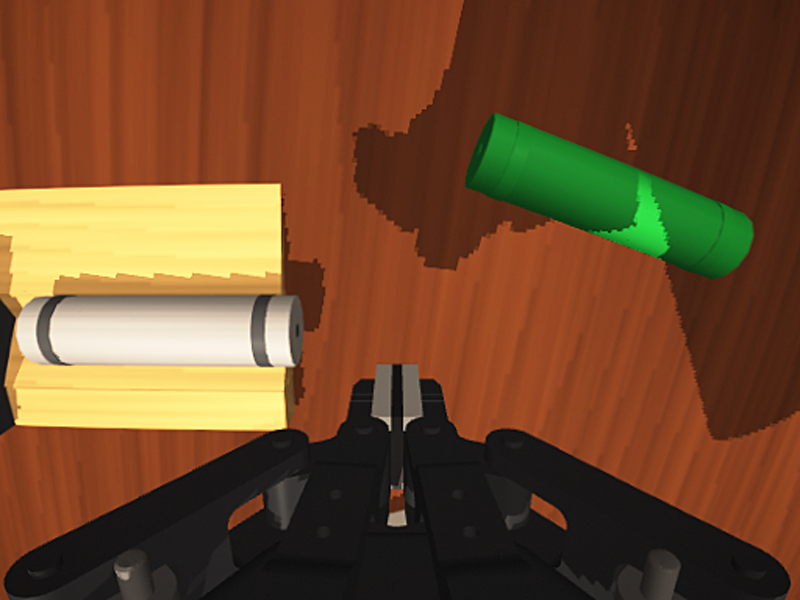

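The wrist view shows the bar seated parallel in the groove, its near end at (300,330), about 2 cm ahead of the shut fingers. I'll turn the flat finger side toward the bar end.

Call:
move_arm:
  plan:
    - {"xyz": [0, 0, 0], "twist": 90, "fingers": 0}
    - {"xyz": [0, 0, 0], "twist": 90, "fingers": 0}
    - {"xyz": [0, 0, 0], "twist": 90, "fingers": 0}
    - {"xyz": [0, 0, 0], "twist": 90, "fingers": 0}
    - {"xyz": [0, 0, 0], "twist": 90, "fingers": 0}

```text
time_s: 9.25
tool_pos: [0.4433, 0.0392, 0.0771]
tool_rot: [[-0.732, -0.681, 0.0], [-0.681, 0.732, -0.0], [-0.0, -0.001, -1.0]]
ft_force: [0.4, -1.3, 0.5]
width: -0.002
```

Call:
move_arm:
  plan:
    - {"xyz": [0, 0, 0], "twist": 36.6, "fingers": 0}
    - {"xyz": [0, 0, 0], "twist": 36.6, "fingers": 0}
    - {"xyz": [0, 0, 0], "twist": 36.6, "fingers": 0}
    - {"xyz": [0, 0, 0], "twist": 36.6, "fingers": 0}
    - {"xyz": [0, 0, 0], "twist": 36.6, "fingers": 0}

```text
time_s: 9.88
tool_pos: [0.4432, 0.0393, 0.0769]
tool_rot: [[-0.993, -0.117, 0.0], [-0.117, 0.993, -0.0], [-0.0, -0.0, -1.0]]
ft_force: [-0.5, -0.6, 0.7]
width: -0.0
```

Run:
```python
from h import *
go([*G(-.12,0),.017],-172.9)
```

```text
t 9.88 pos [0.4432 0.0393 0.0769] groove [np.float64(-0.1235), np.float64(0.0006)] yaw -173.26 F [-0.5 -0.6  0.7] w -0.0
xyz cm [-0.35 -0.06  5.99] twist -0.36
```

Call:
move_arm:
  plan:
    - {"xyz": [0, -0.1, 3], "twist": -0.4, "fingers": 0}
    - {"xyz": [0, -0.1, 5.5], "twist": -0.4, "fingers": 0}
    - {"xyz": [0, -0.1, 6], "twist": -0.4, "fingers": 0}
    - {"xyz": [-0.8, -0.1, 6], "twist": -0.4, "fingers": 0}
    - {"xyz": [-1.6, -0.1, 6], "twist": -0.4, "fingers": 0}

```text
time_s: 10.5
tool_pos: [0.4602, 0.041, 0.0178]
tool_rot: [[-0.992, -0.125, 0.002], [-0.125, 0.992, 0.0], [-0.002, 0.0, -1.0]]
ft_force: [0.7, -0.1, 0.1]
width: 0.001
```

Call:
move_arm:
  plan:
    - {"xyz": [-0.4, 0, 0], "twist": 0, "fingers": 0}
    - {"xyz": [-0.8, 0, 0], "twist": 0, "fingers": 0}
    - {"xyz": [-1.2, 0, 0], "twist": 0, "fingers": 0}
    - {"xyz": [-1.6, 0, 0], "twist": 0, "fingers": 0}
    - {"xyz": [-2.0, 0, 0], "twist": 0, "fingers": 0}

```text
time_s: 11.12
tool_pos: [0.4779, 0.0429, 0.0161]
tool_rot: [[-0.992, -0.124, -0.002], [-0.124, 0.992, -0.001], [0.002, -0.0, -1.0]]
ft_force: [-4.9, 0.6, 2.4]
width: 0.007
```

Run:
```python
from h import *
go([*G(-.061,0),.017],-172.9)
f=grab_frame("side")
cv2.imwrite("pics/s5.png",cv2.resize(f["image"][130:238,177:321],(792,594),interpolation=cv2.INTER_CUBIC)[:,:,::-1])
```

```text
t 11.12 pos [0.4779 0.0429 0.0161] groove [np.float64(-0.0886), np.float64(-0.0001)] yaw -172.87 F [-4.9  0.6  2.4] w 0.01
xyz cm [-2.76  0.01 -0.1 ] twist 0.03
```

View pics/s5.png

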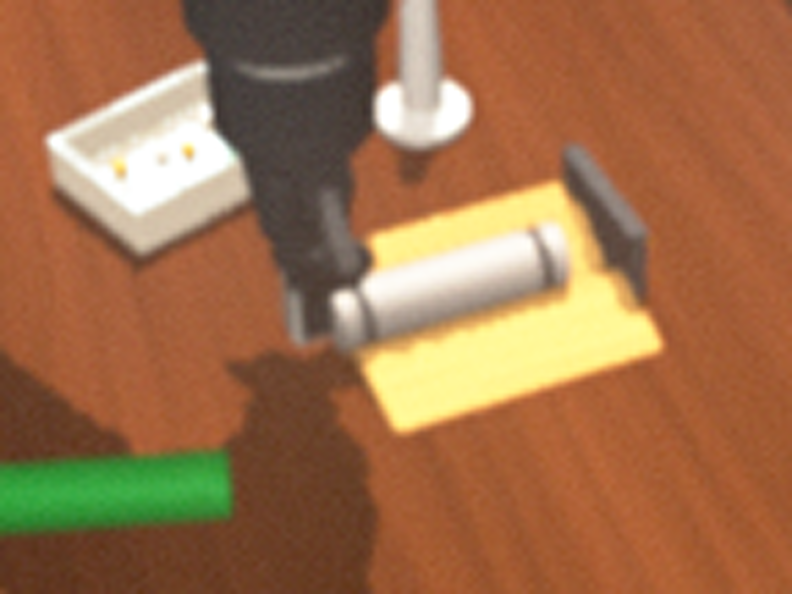

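The side view shows the fingers against the near end at (335,320), and the bar sliding in the groove under about 5 N. I'll keep going.

Call:
move_arm:
  plan:
    - {"xyz": [-0.4, 0, -0.1], "twist": 0, "fingers": 0}
    - {"xyz": [-0.8, 0, -0.1], "twist": 0, "fingers": 0}
    - {"xyz": [-1.2, 0, -0.1], "twist": 0, "fingers": 0}
    - {"xyz": [-1.6, 0, -0.1], "twist": 0, "fingers": 0}
    - {"xyz": [-2.0, 0, -0.1], "twist": 0, "fingers": 0}

```text
time_s: 11.8
tool_pos: [0.4985, 0.0456, 0.0172]
tool_rot: [[-0.992, -0.124, -0.0], [-0.124, 0.992, -0.0], [0.0, -0.0, -1.0]]
ft_force: [-3.1, -1.3, -1.5]
width: 0.003
```

Call:
move_arm:
  plan:
    - {"xyz": [-0.1, 0, 0], "twist": 0, "fingers": 0}
    - {"xyz": [-0.2, 0, 0], "twist": 0, "fingers": 0}
    - {"xyz": [-0.3, 0, 0], "twist": 0, "fingers": 0}
    - {"xyz": [-0.4, 0, 0], "twist": 0, "fingers": 0}

```text
time_s: 12.3
tool_pos: [0.5023, 0.0461, 0.0173]
tool_rot: [[-0.992, -0.124, 0.0], [-0.124, 0.992, -0.0], [-0.0, -0.0, -1.0]]
ft_force: [-1.8, -0.4, -1.4]
width: 0.001
```

Run:
```python
from h import *
go([*G(-.061,0),.017],-172.9)
```

```text
t 12.3 pos [0.5023 0.0461 0.0173] groove [np.float64(-0.064), np.float64(0.0)] yaw -172.86 F [-1.8 -0.4 -1.4] w 0.0
xyz cm [-0.3  -0.    0.03] twist 0.04
```

Call:
move_arm:
  plan:
    - {"xyz": [-0.1, 0, 0], "twist": 0, "fingers": 0}
    - {"xyz": [-0.2, 0, 0], "twist": 0, "fingers": 0}
    - {"xyz": [-0.2, 0, 0], "twist": 0, "fingers": 0}

```text
time_s: 12.68
tool_pos: [0.5035, 0.0462, 0.0173]
tool_rot: [[-0.992, -0.124, -0.002], [-0.124, 0.992, -0.001], [0.002, -0.0, -1.0]]
ft_force: [-7.2, 0.3, 2.5]
width: 0.0
```

Call:
move_arm:
  plan:
    - {"xyz": [-0.1, 0, 0], "twist": 0, "fingers": 0}
    - {"xyz": [-0.1, 0, 0], "twist": 0, "fingers": 0}

```text
time_s: 12.92
tool_pos: [0.5035, 0.0462, 0.0173]
tool_rot: [[-0.992, -0.124, -0.004], [-0.124, 0.992, -0.001], [0.004, -0.001, -1.0]]
ft_force: [-12.9, 0.3, 4.8]
width: -0.0
```

The tool has stopped advancing and the force has risen from 7 to 13 N, so the bar is against the stop. I'll back away and check.

Call:
move_arm:
  plan:
    - {"xyz": [0.5, 0, 0], "twist": 0, "fingers": 0}
    - {"xyz": [2.5, 0, 0], "twist": 0, "fingers": 0}
    - {"xyz": [5, 0, -2], "twist": 0, "fingers": 0}
    - {"xyz": [6, 0, -8], "twist": 0, "fingers": 0}
    - {"xyz": [6, 0, -12], "twist": 0, "fingers": 0}

```text
time_s: 13.55
tool_pos: [0.4467, 0.0392, 0.1413]
tool_rot: [[-0.992, -0.125, 0.006], [-0.125, 0.992, 0.002], [-0.006, 0.001, -1.0]]
ft_force: [1.4, 0.3, -0.8]
width: -0.003
```

Call:
move_arm:
  plan:
    - {"xyz": [0, 0, -1], "twist": 0, "fingers": 0}
    - {"xyz": [0, 0, -1], "twist": 0, "fingers": 0}

```text
time_s: 13.8
tool_pos: [0.4463, 0.0394, 0.1479]
tool_rot: [[-0.992, -0.124, 0.002], [-0.124, 0.992, 0.001], [-0.002, 0.001, -1.0]]
ft_force: [-0.1, -0.3, -0.9]
width: 0.002
```

Run:
```python
from h import *
go([*G(-.12,0),.14],-172.9)
f=grab_frame("side");a=cv2.resize(f["image"][148:238,217:321],(400,346),interpolation=cv2.INTER_CUBIC)
f=grab_frame("scene");b=cv2.resize(f["image"][150:236,260:360],(400,344),interpolation=cv2.INTER_CUBIC)
cv2.imwrite("pics/e.png",np.hstack([a[:344],b])[:,:,::-1])
```

```text
t 13.8 pos [0.4463 0.0394 0.1479] groove [np.float64(-0.1204), np.float64(0.0003)] yaw -172.86 F [-0.1 -0.3 -0.9] w 0.0
xyz cm [-0.03 -0.03  0.79] twist 0.04
```

View pics/e.png

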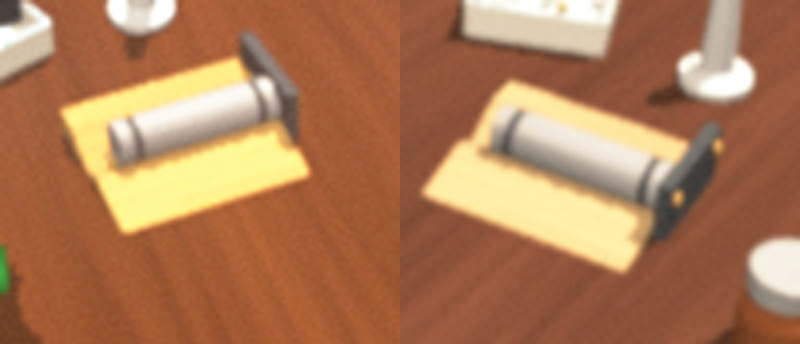

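Both views show the bar seated in the groove with its far end against the stop plate, at (283,100) on the left and (665,185) on the right. Nothing touches it, and the tray, ring stick and jar look unmoved.

```bash
python3 -c "
from cell import close_job
print(close_job())"
```

```text
the job is handed in; nothing more can be done
None
```

The bar is seated in the V-block groove with its far end against the stop plate, and I handed the job in at 13.8 s of the 48 s limit. I rolled it up the ramp with the two open fingers until it dropped in. Then I pushed its near end along the groove with the shut fingers. It was never gripped or lifted.

**Butt against the stop:** The tool stopped advancing while the force rose from 7 to 13 N. The bar's near end measured within about 2 mm of its fully-home position, which is the calibration accuracy. The last side and scene pictures show the bar seated against the stop with the gripper clear of it.

**Other things on the bench:** The tray, ring stick and jar look unmoved in those last pictures. The tube, compound block, hammer and dish were outside the crops, so I did not recheck them. The arm's path stayed clear of the tube and compound block by estimate and did not go near the hammer or dish.

**Disagreement:** My first picture estimate put the bar's length at 112 mm instead of 120 mm. A picture taken with the wrist camera directly above the bar corrected its position before I pushed it.

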